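# Release the ratchet hold-down and draw out the block

## Robot

A 6-joint arm with a two-finger parallel gripper is mounted at the origin on a cart in front of the work surface, level with it; the furniture and walls round the work are solid. World frame = base frame: x ahead of the robot, y to its left, z up, the work surface at z = 0. Lengths are in mm, angles in rad, forces in N, time in s.
With the tool pointing down it reaches from about 300 to 775 mm from the base axis. Payload 14.6 kg.
Tool frame: the origin (TCP) lies on the centre line of the jaws, within the pads' length; the fingertips stand 19 mm ahead of it and the grasp point (between the pads) is the TCP (bot.tip_reach is the distance from the TCP to the fingertips, in mm); z points along the fingers, y is the line along which they close (so a half turn about z gives the same grasp; the last joint's range is limited). The gripper opens to 85 mm and grips with 20 to 120 N. Pads are 22 mm wide; open, the fingers measure 114 mm over their backs; the gripper's body (76 mm by 85 mm) begins 54 mm behind the grasp point. The pads swing forward as they close: fully open they stand 13 mm farther back than shut.
Start: joints at [-1.194, 0.3, 1.521, -0, 1.321, -0.067], TCP at [236.148, -496.713, 223.281] pointing down, gripper open.
Joint ranges: [-3.03, 3.03], [-0.79, 2.21], [0.23, 2.52], [-1.04, 4.18], [0, 3.07], [-2.55, 2.55]. Speed limits (rad/s): [2.22, 2.22, 2.57, 3.14, 3.14, 3.14].

## Interface

Orientations are given as a unit quaternion [w, x, y, z].
In Python, from rig import bot gives the robot as it stands. Calls block until the motion is done:
- bot.move_to(position, orientation): joint-space move of the TCP to a pose.
- bot.servo_line(position, attitude=None, speed=150, until_force=None): straight line of the TCP; attitude=None keeps the orientation; speed is the mean speed in mm/s. With until_force (N) it stops when the force on the tool has changed by that much, and returns True; else False.
- bot.move_joints(angles): joint-space move.
- bot.move_gripper(opening, grip_force=None): finger opening in mm; grip_force is the grip in N (None keeps the last); returns when the fingers have stopped.
- bot.dwell(seconds).
- bot.ik(position, orientation): joint angles nearest the present ones, or None.
- bot.read_state(): the state.
- bot.read_camera(name): name is "scene" or "top" or "wrist"; returns a dict with "image" (420x560x3 uint8, blue, green, red), "depth" (420x560 float32, mm along the optical axis (not along the pixel's ray), 0 where there is no reading), "fovy" (degrees; the focal length in pixels is half the picture's height over the tangent of half this angle, whatever the lens; pixels are square), "cx", "cy" (the principal point, pixels), "eye" and "attitude" of the camera in the world; the wrist camera has in their place "mount" (4x4, takes a point from camera to tool coordinates, whose origin is the TCP and whose axes are the flange's). Camera axes: x right, y down, z forward; pixel columns grow to the right and rows downward; lengths in mm; the calibration is good to about 2 mm. A picture is of the moment at which its call begins: read the wrist's pose just before it.
A pose or a line that the arm cannot do raises bot.MotionError and nothing moves.
- bot.finish_job(): hands the job in; it is judged then, once.
The state is a dict: "clock": time; "joint_positions": joint angles; "qvel": joint speeds; "effort": joint torques, N m; "ee_pos": TCP position; "tool_rot": TCP orientation; "ft_force": force on the tool from outside, world axes, zero at the start; "moment": the same for the moment, N m; "grip_width": finger opening in mm; "grip_force": force on a finger pad.
Only numpy, scipy, OpenCV 4.12 (cv2) and the standard library are available. Lean on these libraries where they do the work, as an engineer would, in place of code of your own. Each camera call takes 0.05 s, during which the arm holds its last target. There are 200 camera calls.

## Task

Release the clear block from the ratchet hold-down clamp: flick the sprung pawl off the ratchet wheel so that it stays off, then slowly ease the drum back by its crank until it reaches its stop and the hook plate stands clear of the bar. Swing the hold-down bar up until it stands upright by itself, then slide the freed block, without lifting it off the bench, straight out of the clamp on the robot's side until it is wholly clear of the channel's rails. Leave the pawl off, the drum back and the bar up, and do not disturb the bottle, mug, tape roll or case standing about.

Things in the scene. Friction and masses are not known exactly. Their poses are not given: they have to be found in the camera images.
- clamp: Grey steel clamp fixed to the bench. Origin: on the bench under the middle of the closed bar. x points away from the robot along the block's channel, y left, z up; all offsets below are in this frame, in mm. Two feet 14 high: left x -40..45, y 33..92; right x -55..50, y -220..-60. Rails of that height line the channel (y -33..33), x -40..88.
- channel_mouth (a point): Middle of the channel's open front end, on the bench: x -40, y 0, z 0. The channel is shut at the rear by a stop 18 high at x 86..106, so the block leaves only by this mouth, towards the clamp's -x.
- pawl (a joint): Pawl angle about its upright pin (rad). Below 0.25: nose in the teeth, drum cannot turn back. Over-centre spring: past 0.4 it snaps to its off stop at 0.75 and stays; released earlier it falls back. About 2 N at the tab moves it. Grows as the tab swings to the clamp's +y (clockwise from above).
- pawl_pivot (a point): On the axis of the pawl's pin, x -45, y -175, z 40. It does not move.
- pawl_tab (a point): Middle of the upright thumb tab on the pawl's tail, 46 from the pivot: 14 along the tail, 9 thick, z 16 to 48 (this point z 40). The tail points to the clamp's -x, in front of the right foot over the bench; engaged, the tab is about at x -91, y -175. Push it towards the clamp's +y. The point's x axis points from the tab to the pivot.
- drum (a joint): Drum angle (rad). 0 = eased fully back, at its stop; starts at 1.25 to 1.75 with the hook plate over the bar's end. Falls as the drum turns clockwise from above, which the engaged pawl prevents. It drags (0.12 N m) and stays where left. The hook plate (z 31 to 39, radius 56, 60 degrees wide) is off the bar below about 0.5.
- drum_axis (a point): Point on the drum's upright axis, x 0, y -130, at the crank pin's mid-height (z 75). It does not move.
- crank_pin (a point): Middle of the crank's upright pin: diameter 15, z 58 to 92, 70 from the drum's axis; the crank arm below it is at z 50 to 58. About the axis, the pin stands 199 degrees + the joint's value counterclockwise from the clamp's +x: at first on the clamp's -y side, when eased back on its -x side (towards the robot).
- bar (a joint): Hold-down bar's angle (rad): 0 = lying down, 1.57 = upright, stop at 1.75. Stiff hinge (0.32 N m): stays where left; lifting takes about 4 N at the handle. Bar 26 wide, 12 thick, at z 17 to 29, y -87 to 83, just in front of the block's boss; it cannot rise while the hook plate is over its end.
- bar_hinge (a point): Point on the bar's hinge axis, which runs along the clamp's x: x 0, y 75, z 23. It does not move.
- bar_handle (a point): Middle of the bar's grip rod: 12 thick, parallel to the clamp's x, 58 clear between its two uprights, 43 clear beneath. Bar down: x 0, y -55, z 78 (130 from the hinge along the bar and 55 above it). Moves with the bar, up and over towards +y.
- block: Loose clear block to take out: plate 60 x 110 x 14 with an upright round boss, diameter 30, z 14 to 32. Origin: centre of the plate's underside. Its y axis is the long one and at first points to the clamp's -x; the boss's axis is at the block's y = -10. It starts on the bench in the channel, 3 play each side, origin at clamp x 21 to 26. About 0.25 kg.
- bottle: Its body origin is the centre of its underside. Bystander: white spray bottle, upright, diameter 56, 205 mm high, left of the clamp, in front near the bench's edge or behind near the wall.
- mug: Its body origin is the centre of its underside. Bystander: mug, 92 mm wide, 95 mm high with a handle (127 mm over it, along its own y), left of the clamp, behind or in front (it may change places with the bottle).
- tape: Its body origin is the centre of its underside. Bystander: amber tape roll lying flat, diameter 69, 18 mm high, in front of the clamp, right of the block's way out.
- case: Its body origin is the centre of its underside. Bystander: flat red case 63 x 130 x 22 mm, its own y axis along the long side, lying flat near the bench's front edge, to the right of the clamp.

How it is judged (in metres and radians):
On the way, in this order (a step that is already met when the one before it is completed fails the run):
1. the pawl is thrown off the wheel (beyond 0.55 rad) while the drum is still wound (value of joint pawl above 0.55 rad and value of joint drum above 1 rad), for 0.2 s.
2. the drum is eased back to its stop (below 0.2 rad) (value of joint drum below 0.2 rad), for 0.2 s.
3. the bar is swung up (beyond 1.1 rad) while the block is still in the clamp (value of joint bar above 1.1 rad and x of block in the frame of clamp above -0.02 m), for 0.2 s.
4. the block is slid out at the front, wholly out of the channel (x of block in the frame of clamp below -0.097 m), for 0.2 s.
At the end, for the whole second after the job is handed in: The pawl is off (above 0.55 rad), the drum back (below 0.2 rad), the bar up (above 1.1 rad); the block rests flat on the bench with its middle more than 97 mm in front of the bar's middle (wholly out of the channel) and within 60 mm either side of the channel's centre line (value of joint pawl above 0.55 rad and value of joint drum below 0.2 rad and value of joint bar above 1.1 rad and x of block in the frame of clamp below -0.097 m and y of block in the frame of clamp between -0.06 and 0.06 m and height (world z) of block below 0.006 m and angle between block's own z axis and vertical below 0.08 rad and linear speed of block below 0.02 m/s); the robot touches nothing.
It fails at once if the drum is let spin back faster than 5 rad/s (velocity of joint drum below -5 rad/s).
It fails at once if the block is lifted more than 15 mm off the bench (height (world z) of block above 0.015 m).
It fails at once if a bystander is pushed more than 30 mm or knocked over (distance of any of bottle, mug, tape, case from where it was at the start of the episode above 0.03 m or angle between any of bottle, mug's own z axis and vertical above 0.35 rad).
It also fails if it takes over 70 s, if anything falls off the work surface, if the arm or the gripper's body presses on something with over 40 N, if the wrist force passes 120 N, or if a joint passes its speed limit or range.

## Working session

There is one attempt and no reset: what is moved stays moved. The work goes in short steps, each a Python script; the robot and the scene stay as the last script left them, time stands still between calls to the robot, and variables do not carry over. Pictures are saved under pics/ and viewed, at most 10 in all, crops included, and the job is handed in when it is done.

```bash
mkdir -p pics; ls; cat > h.py <<'E'
import numpy as np, cv2
from rig import bot
from scipy.spatial.transform import Rotation as R
def cam(n,save=None):
    c=bot.read_camera(n)
    if save: cv2.imwrite('pics/'+save,c['image'])
    return c
E
python3 - <<'E'
from h import *
for n in ['top','scene']:
    c=cam(n,n+'1.png'); np.savez('pics/'+n+'1.npz',**{k:v for k,v in c.items()})
    print(n,c['eye'],c['attitude'],c['fovy'],c['cx'],c['cy'])
E
```

```text
pics
top [ 369.79664428 -192.01691118 1115.45374689] [-0.05291398  0.71455354 -0.69575848  0.05033379] 46.767055685965474 282.20972255908475 203.34024627838892
scene [  124.67984835 -1057.65652003   654.38332072] [-0.48791631  0.8456412  -0.18875249  0.10583538] 53.176921047755854 283.3342603857836 211.97136173461982
```

View pics/top1.png

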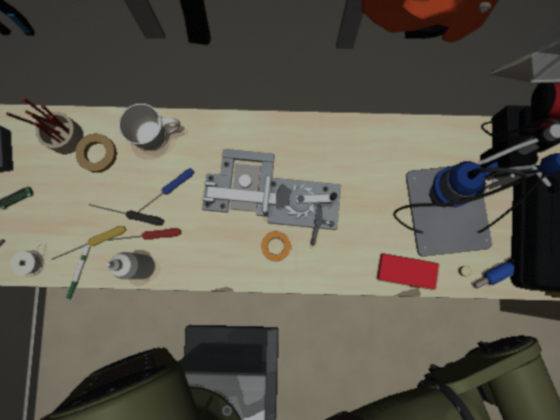

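View pics/scene1.png

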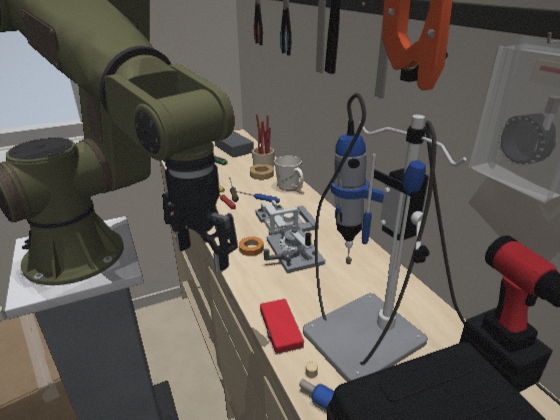

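The top view shows the clamp around (205–340, 150–230), tape (276,246), case (408,271), bottle (123,265) and mug (143,127). I'll enlarge the clamp.

```bash
python3 - <<'E'
import cv2
i=cv2.imread('pics/top1.png')[140:255,195:350]
cv2.imwrite('pics/c1.png',cv2.resize(i,None,fx=5,fy=5,interpolation=cv2.INTER_CUBIC))
E
```

```text
(no output)
```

View pics/c1.png

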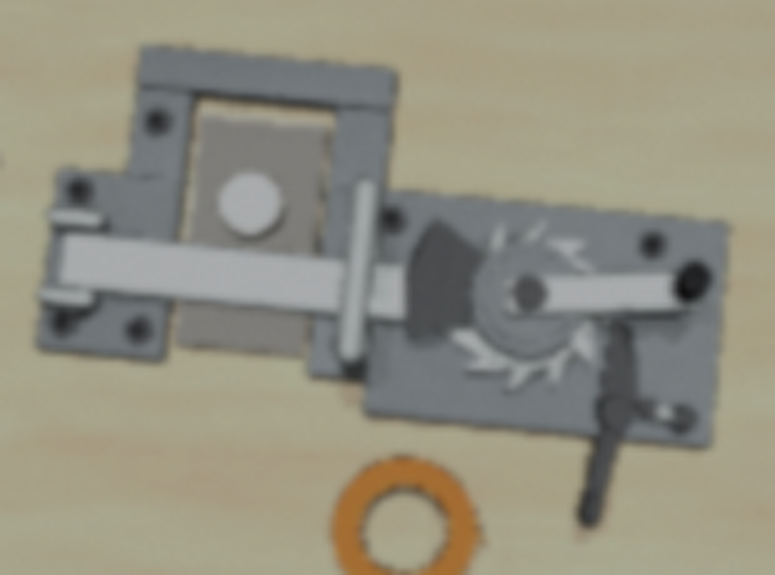

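```bash
cat >> h.py <<'E'
def pix2w(c,u,v,z):
    f=210/np.tan(np.radians(float(c['fovy']))/2); q=c['attitude']
    d=R.from_quat([q[1],q[2],q[3],q[0]]).apply([(u-c['cx'])/f,(v-c['cy'])/f,1])
    return c['eye']+d*(z-c['eye'][2])/d[2]
E
python3 - <<'E'
from h import *
c=np.load('pics/top1.npz')
g=lambda u,v,z: pix2w(c,195+(u+.5)/5-.5,140+(v+.5)/5-.5,z)
P=[((50,-220),(728,222)),((-55,-220),(710,446)),((-55,-60),(365,412)),((45,92),(58,170)),((-40,92),(38,348)),((-40,33),(163,360))]
A=np.array([p[0] for p in P],float); B=np.array([g(*p[1],14)[:2] for p in P])
from scipy.optimize import least_squares
f=lambda p:((A@np.array([[np.cos(p[2]),np.sin(p[2])],[-np.sin(p[2]),np.cos(p[2])]])+p[:2])-B).ravel()
s=least_squares(f,[400,0,0]); print(s.x,s.fun.round(1))
o=s.x; 
def tocl(w):
    d=w[:2]-o[:2]; C,S=np.cos(o[2]),np.sin(o[2]); return np.array([C*d[0]+S*d[1],-S*d[0]+C*d[1]]).round(1)
for n,u,v,z in [('pin',693,280,92),('pivot',617,408,48),('tabend',588,520,48),('handle',357,271,84),('boss',250,203,32)]:
    w=g(u,v,z); print(n,w.round(1),tocl(w))
for n,u,v,z in [('tape',276,246,18),('case',408,271,22),('bottle',123,265,190),('mug',143,127,95)]:
    w=pix2w(c,u,v,z);print(n,w.round(1),tocl(w))
# depth check
d=c['depth'];print(d[195,500],d[245,230])
E
```

```text
[ 5.46510926e+02 -9.64959896e+01 -6.93735857e-02] [ 0.7 -1.2 -0.2 -1.1 -0.5  1.1  1.1  0.3 -0.5  1.1 -0.5 -0.3]
pin [ 540.  -294.6   92. ] [   7.2 -198.1]
pivot [ 489.1 -266.1   48. ] [ -45.5 -173.2]
tabend [ 439.3 -254.2   48. ] [ -96.  -164.7]
handle [ 541.4 -150.8   84. ] [ -1.4 -54.5]
boss [580.  -99.1  32. ] [33.6 -0.3]
tape [ 433.7 -174.4   18. ] [-107.1  -85.6]
case [ 385.7 -470.2   22. ] [-134.5 -384. ]
bottle [380.1 111.1 190. ] [-180.4  195.6]
mug [679.7 120.9  95. ] [117.8 226.1]
1127.9265 1114.173
```

```bash
cat >> h.py <<'E'
O=np.array([546.5,-96.5]); YAW=-0.0694
def W(x,y,z):
    C,S=np.cos(YAW),np.sin(YAW); return [O[0]+C*x-S*y,O[1]+S*x+C*y,z]
def Q(a):  # tool down, tool y at clamp-frame angle a (rad)
    a=a+YAW; y=np.array([np.cos(a),np.sin(a),0]); z=np.array([0,0,-1.]); x=np.cross(y,z)
    q=R.from_matrix(np.c_[x,y,z]).as_quat(); return [q[3],*q[:3]]
def st():
    s=bot.read_state(); print(round(s['clock'],2),np.round(s['ee_pos'],1),np.round(s['ft_force'],1),np.round(s['joint_positions'],2),round(s['grip_width'],1))
E
python3 - <<'E'
from h import *
st()
for a in (np.pi/2,-np.pi/2): print(a,bot.ik(W(-91,-208,150),Q(a)))
a=min((np.pi/2,-np.pi/2),key=lambda a:abs(bot.ik(W(-91,-208,150),Q(a))[5]))
bot.move_gripper(0)
bot.move_to(W(-91,-208,150),Q(a))
bot.servo_line(W(-91,-208,43),speed=150)
bot.servo_line(W(-87,-166,43),speed=60); st()
bot.servo_line(W(-91,-208,43),speed=150); bot.servo_line(W(-91,-208,130),speed=200); st()
c=cam('top')
cv2.imwrite('pics/c2.png',cv2.resize(c['image'][140:255,195:350],None,fx=5,fy=5,interpolation=cv2.INTER_CUBIC))
E
```

```text
0.1 [ 236.1 -496.5  222.8] [-0.7  0.3 -0.4] [-1.19  0.3   1.52 -0.    1.32 -0.07] 85.3
1.5707963267948966 [-6.62271335e-01  3.33359980e-01  1.65597979e+00 -4.44089210e-16
  1.15225289e+00 -2.16366766e+00]
-1.5707963267948966 [-6.62271335e-01  3.33359980e-01  1.65597979e+00 -4.44089210e-16
  1.15225289e+00  9.77924992e-01]
3.72 [ 448.2 -256.2   43. ] [-0.1  0.  -0.1] [-0.59  0.45  1.78 -0.    0.91  1.05] 0.1
4.73 [ 441.1 -297.   129.3] [0.9 0.3 0. ] [-0.66  0.36  1.68  0.    1.11  0.98] -0.2
```

View pics/c2.png

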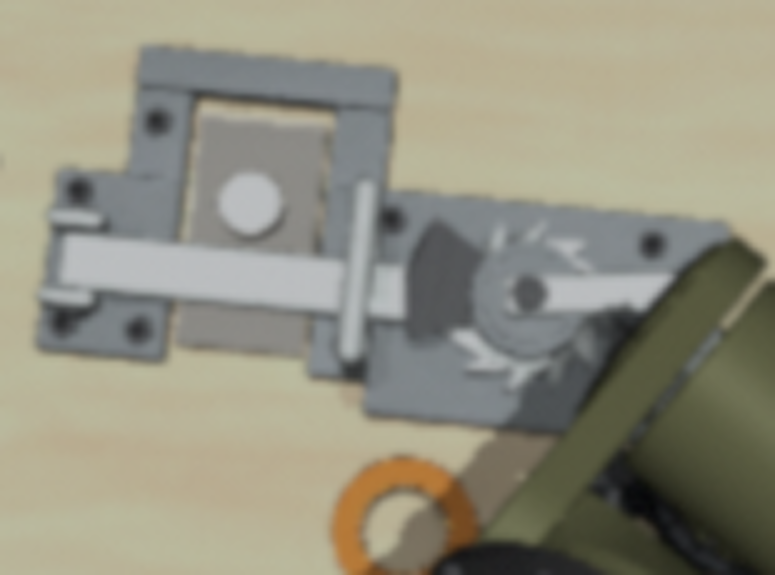

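The drum and block are unchanged, but the arm covers the pawl (around (610,410)), so I'll step aside and look again.

```bash
python3 - <<'E'
from h import *
j=list(bot.read_state()['joint_positions']); j[0]-=.5; j[1]-=.1
bot.move_joints(j)
c=cam('top')
cv2.imwrite('pics/c3.png',cv2.resize(c['image'][170:255,245:350],None,fx=5,fy=5,interpolation=cv2.INTER_CUBIC))
E
```

```text
(no output)
```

View pics/c3.png

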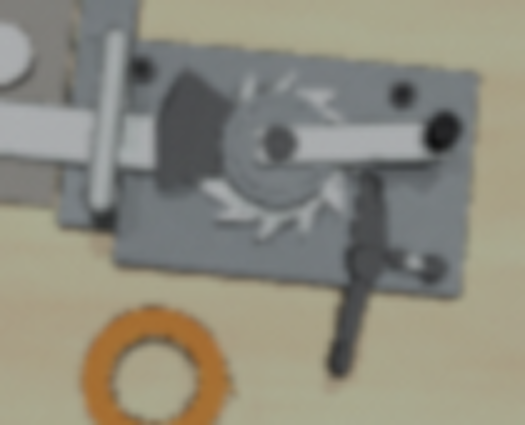

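The pawl is still engaged: its tail tip is at (340,370) with the pivot at (367,258). The fingertip is slimmer than I assumed, so I'll push further with force monitoring.

```bash
python3 - <<'E'
from h import *
bot.move_to(W(-91,-205,130),Q(-np.pi/2))
bot.servo_line(W(-91,-205,43),speed=150)
bot.servo_line(W(-90,-168,43),speed=100)
for x,y in [(-90,-163),(-89,-158),(-88,-153),(-87,-148),(-86,-144)]:
    r=bot.servo_line(W(x,y,43),speed=60,until_force=12); print(r,y); st()
    if r: break
bot.servo_line(W(-91,-205,43),speed=150); bot.servo_line(W(-91,-205,130),speed=200)
j=list(bot.read_state()['joint_positions']); j[0]-=.45; j[1]-=.1
bot.move_joints(j);st()
c=cam('top')
cv2.imwrite('pics/c4.png',cv2.resize(c['image'][170:255,245:350],None,fx=5,fy=5,interpolation=cv2.INTER_CUBIC))
E
```

```text
False -163
8.44 [ 445.4 -252.9   43. ] [0.1 0.3 0.9] [-0.59  0.45  1.79 -0.    0.91  1.05] 0.5
False -158
8.69 [ 446.8 -247.8   43. ] [-0.7  0.3 -0.4] [-0.58  0.45  1.79  0.    0.91  1.06] -0.0
False -153
8.94 [ 448.2 -242.8   43. ] [-0.1 -0.5 -1.1] [-0.57  0.44  1.79  0.    0.9   1.07] 0.2
False -148
9.19 [ 449.5 -237.8   43. ] [-0.5 -0.1 -0.7] [-0.56  0.44  1.8   0.    0.9   1.08] 0.2
False -144
9.44 [ 450.8 -234.    43. ] [-0.2 -1.1 -0.3] [-0.55  0.44  1.8   0.    0.9   1.09] 0.1
11.54 [ 273.1 -461.8  181.7] [ 0.1  0.8 -0.6] [-1.11  0.26  1.68  0.    1.11  0.98] -0.4
```

View pics/c4.png

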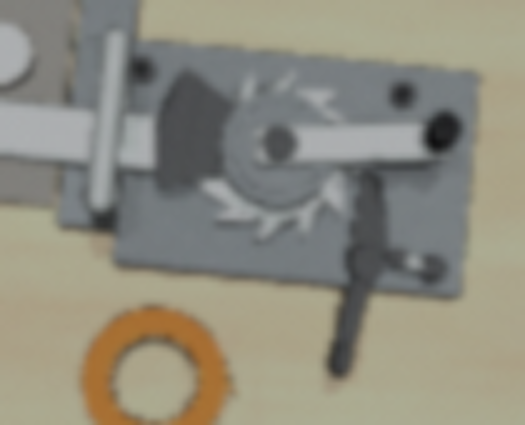

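The pawl is still engaged and there was no contact force, so I'll look with the tool placed next to the tab.

```bash
python3 - <<'E'
from h import *
bot.move_to(W(-91,-205,130),Q(-np.pi/2))
bot.servo_line(W(-91,-190,43),speed=150); st()
s=cam('scene'); w=cam('wrist')
np.savez('pics/w.npz',**w)
f=s['image'][190:290,210:350]
cv2.imwrite('pics/d.png',np.hstack([cv2.resize(f,(588,420),interpolation=cv2.INTER_CUBIC)]))
cv2.imwrite('pics/w.png',w['image']); print(w['mount'].round(2))
E
```

```text
13.29 [ 442.7 -280.5   43.9] [-0.3 -0.4  0.5] [-0.63  0.47  1.75 -0.    0.92  1.01] 0.0
[[ 0.0000e+00 -9.6000e-01 -2.9000e-01  7.3450e+01]
 [ 1.0000e+00  0.0000e+00 -0.0000e+00 -1.5000e-01]
 [ 0.0000e+00 -2.9000e-01  9.6000e-01 -1.5085e+02]
 [ 0.0000e+00  0.0000e+00  0.0000e+00  1.0000e+00]]
```

View pics/d.png

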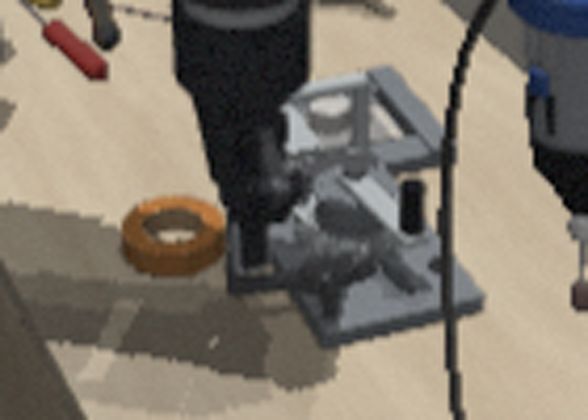

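View pics/w.png

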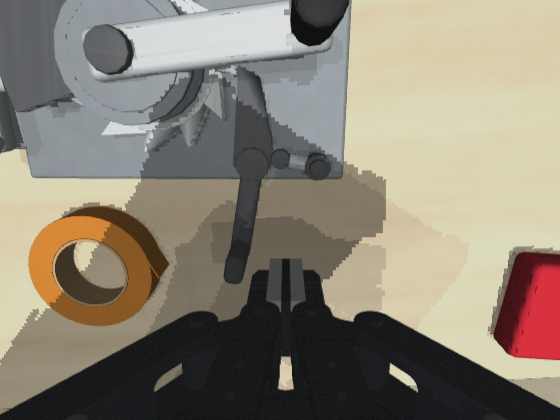

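```bash
python3 - <<'E'
from h import *
w=np.load('pics/w.npz'); s=bot.read_state(); q=s['tool_rot']; Rt=R.from_quat([q[1],q[2],q[3],q[0]]).as_matrix(); M=w['mount']
f=210/np.tan(np.radians(float(w['fovy']))/2)
def ray(u,v,z):
    o=Rt@M[:3,3]+s['ee_pos']; d=Rt@M[:3,:3]@np.array([(u-w['cx'])/f,(v-w['cy'])/f,1]); p=o+d*(z-o[2])/d[2]; e=p[:2]-O;C,S=np.cos(YAW),np.sin(YAW); return np.round([C*e[0]+S*e[1],-S*e[0]+C*e[1]],1)
def dep(u,v):
    z=float(w['depth'][v,u]); return (Rt@(M[:3,:3]@np.array([(u-w['cx'])/f*z,(v-w['cy'])/f*z,z])+M[:3,3])+s['ee_pos']).round(1)
for n,u,v,z in [('tabend',233,282,16),('tabtop',236,248,48),('pivot',252,162,48),('foot',342,178,14),('foot l',30,177,14)]: print(n,ray(u,v,z),dep(u,v))
for u,v in [(236,252),(234,265),(234,278),(242,215),(252,160),(272,268),(300,268),(286,290)]: print(u,v,dep(u,v))
print(W(-91,-167,40))
E
```

```text
tabend [-113.2 -161.6] [ 439.2 -256.2   48.1]
tabtop [ -79.4 -168.7] [ 451.4 -257.6   37.9]
pivot [ -41.3 -176.8] [ 490.1 -268.1   29.5]
foot [ -55.1 -219.5] [ 4.732e+02 -3.137e+02 -2.000e-01]
foot l [-54.6 -60.1] [ 4.857e+02 -1.427e+02  3.000e-01]
236 252 [ 450.7 -257.9   40.9]
234 265 [ 447.4 -257.5   47.8]
234 278 [ 441.3 -256.9   48.3]
242 215 [ 463.8 -260.3   26. ]
252 160 [ 491.2 -268.3   30.3]
272 268 [ 453.7 -275.7   66.2]
300 268 [ 452.7 -286.7   65.8]
286 290 [ 452.9 -281.1   82.7]
[np.float64(444.138557638943), np.float64(-256.7876636480924), 40]
```

```bash
python3 - <<'E'
from h import *
w=np.load('pics/w.npz'); s=bot.read_state(); q=s['tool_rot']; Rt=R.from_quat([q[1],q[2],q[3],q[0]]).as_matrix(); M=w['mount']
print(bot.tip_reach,s['ee_pos'],s['tool_rot'])
f=210/np.tan(np.radians(float(w['fovy']))/2)
def dep(u,v):
    z=float(w['depth'][v,u]); return (Rt@(M[:3,:3]@np.array([(u-w['cx'])/f*z,(v-w['cy'])/f*z,z])+M[:3,3])+s['ee_pos']).round(1)
for u,v in [(276,r) for r in range(254,302,5)]+[(296,258),(296,262),(255,275),(286,262)]: print(u,v,dep(u,v))
E
```

```text
19.0 [ 442.97180382 -280.40689494   44.13677895] [ 5.72932423e-04  9.99389582e-01 -3.49205093e-02  8.32251178e-04]
276 254 [ 4.304e+02 -2.739e+02 -2.000e-01]
276 259 [ 453.9 -277.1   58.5]
276 264 [ 453.7 -277.2   62.9]
276 269 [ 453.2 -277.3   66.3]
276 274 [ 453.6 -277.4   71.4]
276 279 [ 453.7 -277.5   75.7]
276 284 [ 453.7 -277.6   79.4]
276 289 [ 453.1 -277.6   81.9]
276 294 [ 453.4 -277.8   85.9]
276 299 [ 453.1 -277.8   88.6]
296 258 [ 452.7 -285.4   56.1]
296 262 [ 452.7 -285.3   60.1]
255 275 [ 450.4 -268.6   64.8]
286 262 [ 452.2 -281.2   58.3]
```

Wrist depth puts the fingertip near z 57 although the TCP reads 44, which contradicts the stated 19 mm tip reach. I'll test it with a gentle touch on the bare bench.

```bash
python3 - <<'E'
from h import *
bot.servo_line(W(-95,-210,44),speed=100)
r=bot.servo_line(W(-95,-210,24),speed=80,until_force=5); print(r); st()
if not r:
    for z in range(20,-16,-4):
        r=bot.servo_line(W(-95,-210,z),speed=25,until_force=4); 
        if r: break
    print(r); st()
bot.servo_line(W(-95,-210,40),speed=100); st()
E
```

```text
False
14.15 [ 437.  -299.    23.4] [ 0.2 -0.7 -0.6] [-0.67  0.51  1.74  0.    0.89  0.97] -0.1
True
16.55 [ 437.4 -299.6   -7.9] [-1.7  0.4  6. ] [-0.67  0.57  1.75  0.    0.82  0.97] 0.1
17.18 [ 436.9 -299.3   39.6] [ 0.5 -0.7 -0.5] [-0.67  0.48  1.74  0.    0.92  0.97] 0.5
```

Contact came at TCP z = -8, so the real fingertip sits about 8 mm above the reported TCP, roughly 27 mm higher than specified. I'll reference heights to the tip (tip = ee_z + 8) and redo the pawl push.

```bash
python3 - <<'E'
from h import *
bot.servo_line(W(-91,-200,40-8),speed=150)
bot.servo_line(W(-91,-200,25-8),speed=100)
for x,y in [(-91,-180),(-90,-172),(-89,-166),(-88,-160),(-87,-156),(-86,-152)]:
    r=bot.servo_line(W(x,y,17),speed=50,until_force=10); print(r,y); st()
    if r: break
bot.servo_line(W(-93,-200,17),speed=150); bot.servo_line(W(-91,-205,130),speed=250)
j=list(bot.read_state()['joint_positions']); j[0]-=.45; j[1]-=.1
bot.move_joints(j);st()
c=cam('top')
cv2.imwrite('pics/c5.png',cv2.resize(c['image'][170:255,245:350],None,fx=5,fy=5,interpolation=cv2.INTER_CUBIC))
E
```

```text
False -180
18.28 [ 443.4 -269.6   17.2] [ 1.  -0.2 -0.4] [-0.62  0.5   1.78 -0.    0.86  1.02] 0.2
False -172
18.59 [ 444.8 -261.6   17. ] [-0.2 -0.5 -0.9] [-0.6   0.5   1.78  0.    0.86  1.04] -0.0
False -166
18.87 [ 446.3 -255.7   17. ] [ 0.3 -0.3 -0.1] [-0.59  0.5   1.79  0.    0.86  1.05] 0.4
False -160
19.14 [ 447.6 -250.1   17.1] [-2.2 -4.6 -0.2] [-0.58  0.49  1.79 -0.    0.85  1.06] -0.2
False -156
19.39 [ 448.3 -248.2   17.1] [ -8.5 -21.4  -3.5] [-0.58  0.49  1.8  -0.    0.85  1.07] -0.0
False -152
19.64 [ 448.6 -246.1   17.1] [-19.  -39.3  -3. ] [-0.57  0.49  1.8  -0.01  0.85  1.08] -0.1
21.68 [ 273.4 -461.6  182.4] [ 0.2  1.5 -0.2] [-1.1   0.25  1.68  0.    1.11  0.98] 0.2
```

View pics/c5.png

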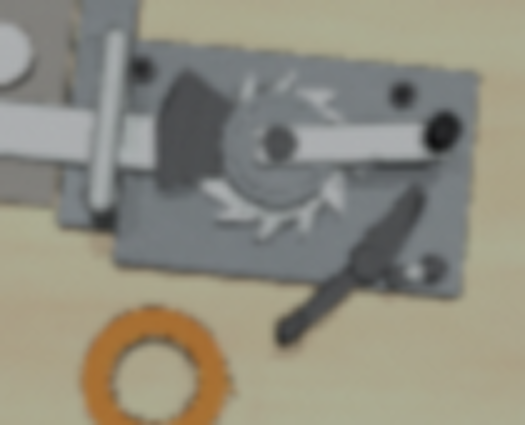

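The pawl is off: its tail tip is now at (288,330) and the nose at (415,190). Next is the crank, with the fingers caged round the pin.

```bash
python3 - <<'E'
from h import *
def pose(dr,z,r=70):
    A=np.radians(199)+dr; return W(r*np.cos(A),-130+r*np.sin(A),z),Q(A+np.pi/2-2*np.pi)
bot.move_gripper(34)
bot.move_to(*pose(1.344,130))
p,q=pose(1.344,55); print(bot.servo_line(p,speed=120,until_force=8)); st()
bot.move_gripper(20,20); st()
for dr in np.linspace(1.344,0.01,12)[1:]:
    p,q=pose(dr,55); bot.servo_line(p,q,speed=60); s=bot.read_state(); print(round(dr,2),s['ft_force'].round(1) if hasattr(s['ft_force'],'round') else s['ft_force'])
bot.dwell(.2); st()
bot.move_gripper(34); bot.servo_line(pose(0.01,130)[0],speed=200); st()
E
```

```text
False
24.33 [ 540.3 -296.5   55.8] [-0.5  0.1  0.4] [-0.56  0.62  1.47  0.    1.05 -0.6 ] 33.9
24.62 [ 540.1 -296.2   55.5] [-0.1  0.1 -0.5] [-0.56  0.62  1.47 -0.    1.05 -0.6 ] 19.7
1.22 [-0.1  0.6  1.4]
1.1 [ 0.5 -1.2 -0.5]
0.98 [ 0.2  0.7 -0. ]
0.86 [ 0.3 -0.3  0.4]
0.74 [-1.3  0.4  0.3]
0.62 [ 0.6  0.3 -0. ]
0.5 [0.  1.1 0.4]
0.37 [-0.2  1.1  0.1]
0.25 [-0.2  0.2 -0.2]
0.13 [ 0.5 -0.1 -0. ]
0.01 [-0.5  0.9  0.1]
28.03 [ 470.1 -245.3   54.9] [ 0.6 -0.8 -0.3] [-0.55  0.46  1.73 -0.    0.95  0.75] 19.9
28.85 [ 470.  -244.9  130. ] [ 0.6  0.5 -0.9] [-0.55  0.35  1.68  0.    1.11  0.75] 34.3
```

```bash
cat >> h.py <<'E'
def cloud(w,s):
    "wrist depth -> clamp-frame points"
    q=s['tool_rot']; Rt=R.from_quat([q[1],q[2],q[3],q[0]]).as_matrix(); M=w['mount']
    f=210/np.tan(np.radians(float(w['fovy']))/2); v,u=np.nonzero(w['depth']>0); z=w['depth'][v,u]
    P=np.c_[(u-w['cx'])/f*z,(v-w['cy'])/f*z,z]@(Rt@M[:3,:3]).T+Rt@M[:3,3]+s['ee_pos']
    e=P[:,:2]-O;C,S=np.cos(YAW),np.sin(YAW); return np.c_[C*e[:,0]+S*e[:,1],-S*e[:,0]+C*e[:,1],P[:,2]]
E
python3 - <<'E'
from h import *
bot.servo_line(W(-120,-100,190),speed=250)
s=bot.read_state(); P=cloud(cam('wrist'),s)
m=(abs(P[:,2]-91)<3)&(P[:,1]<-75)&(P[:,0]<90)&(P[:,0]>-100); p=P[m]; print(m.sum(),np.median(p,0).round(1) if m.any() else '')
m=(abs(P[:,2]-57)<3)&(np.hypot(P[:,0],P[:,1]+130)<80); p=P[m]; print(m.sum(),p.mean(0).round(1),p.min(0).round(1),p.max(0).round(1))
E
```

```text
366 [ -65.3 -154.2   91.9]
2182 [ -30.2 -139.9   57.7] [ -74.1 -161.    54.1] [ 11.9 -59.8  60. ]
```

Drum is back at its stop: the pin is at (-65,-154), so about 0.03 rad. Now the bar.

```bash
python3 - <<'E'
from h import *
q=Q(-np.pi/2)
def rod(t): return 75-130*np.cos(t)+55*np.sin(t), 23+130*np.sin(t)+55*np.cos(t)
bot.move_gripper(44)
bot.move_to(W(0,-55,150),q)
print(bot.servo_line(W(0,-55,52),speed=150,until_force=10)); st()
bot.move_gripper(0,25); st()
for t in np.linspace(0,1.38,9)[1:]:
    y,z=rod(t); bot.servo_line(W(0,y,z-26),speed=110); print(round(t,2),np.round(bot.read_state()['ft_force'],1))
st()
bot.move_gripper(30); y,z=rod(1.38)
bot.servo_line(W(0,y,z+40),speed=200); st()
s=bot.read_state(); P=cloud(cam('wrist'),s)
m=(P[:,2]>100)&(abs(P[:,0])<60)&(P[:,1]>20)&(P[:,1]<130)&(P[:,2]<z+10); p=P[m]; print(m.sum(), p[::max(1,len(p)//12)].round(0))
E
```

```text
False
31.09 [ 543.1 -151.7   53.1] [ 0.1 -0.5  0.7] [-0.34  0.53  1.63 -0.    0.98  1.3 ] 43.9
31.48 [ 543.  -151.7   52.8] [-0.4 -2.8  6.8] [-0.34  0.53  1.63 -0.    0.98  1.3 ] 11.1
0.17 [-1.6 -8.8  4. ]
0.34 [ -3.7 -10.6   9.4]
0.52 [ -6.  -13.1  18.1]
0.69 [-4.4 -7.7 17. ]
0.86 [-1.9 -4.5 15.7]
1.03 [-0.3 -1.5 11.7]
1.21 [4.4 1.7 8.8]
1.38 [5.8 2.5 4.4]
34.48 [554.4   7.9 135.4] [5.8 2.5 4.4] [-0.05  0.4   1.61  0.    1.14  1.59] 11.0
35.28 [553.6   7.6 201. ] [-0.   0.  -1.4] [-0.05  0.33  1.54  0.    1.28  1.59] 30.2
9026 [[ 41.  75. 154.]
 [ 39.  79. 162.]
 [ 35.  57. 158.]
 [ 33. 101. 165.]
 [ 27. 109. 166.]
 [  7.  64. 114.]
 [  9.  58. 143.]
 [ -1.  60. 135.]
 [  1.  55. 161.]
 [-10. 109. 164.]
 [-25.  53. 156.]
 [-30.  94. 162.]
 [-39. 103. 165.]]
```

```bash
python3 - <<'E'
from h import *
bot.servo_line(W(0,115,245),speed=250)
bot.move_gripper(0)
bot.servo_line(W(0,5,245),speed=250)
bot.servo_line(W(0,5,142),speed=200)
print(bot.servo_line(W(0,59,142),speed=60,until_force=20)); st()
bot.servo_line(W(0,5,142),speed=200)
bot.servo_line(W(-60,-10,142),speed=200)
s=bot.read_state(); P=cloud(cam('wrist'),s)
m=(P[:,2]>100)&(abs(P[:,0])<12)&(P[:,1]>30)&(P[:,1]<130); p=P[m]; print(m.sum(), p[::max(1,len(p)//8)].round(0))
m=(abs(P[:,2]-32)<2.5)&(abs(P[:,0]-34)<25)&(abs(P[:,1])<25); p=P[m]; print('boss',m.sum(), (p.max(0)+p.min(0))/2,np.ptp(p,axis=0))
E
```

```text
False
38.38 [550.5 -37.7 141.8] [-0.3 -0.7  0.4] [-0.13  0.38  1.61  0.    1.15  1.51] 0.2
8598 [[ 12.  73. 140.]
 [ 10.  74. 180.]
 [  7.  73. 167.]
 [  3.  73. 151.]
 [ -1.  73. 140.]
 [ -6.  72. 131.]
 [ -2.  75. 184.]
 [ -8.  73. 167.]
 [-12.  76. 184.]]
boss 1599 [33.78948914 -0.48523986 32.01928048] [29.40808211 29.29451079  4.96101503]
```

The bar stands upright (face at y≈73) and the boss is at (33.8, -0.5). Now the block.

```bash
python3 - <<'E'
from h import *
bot.move_gripper(46)
bot.servo_line(W(33.8,-.5,142),speed=200)
bot.servo_line(W(33.8,-.5,30),speed=150)
print(bot.servo_line(W(33.8,-.5,9.5),speed=50,until_force=6)); st()
bot.move_gripper(0,30); st()
z=bot.read_state()['ee_pos'][2]
for x in (0,-40,-75,-108):
    bot.servo_line(W(x,0,z),speed=70); st()
bot.move_gripper(46); bot.servo_line(W(-108,0,140),speed=200)
bot.servo_line(W(-150,-10,230),speed=250)
s=bot.read_state(); c=cam('wrist'); P=cloud(c,s); st()
m=(abs(P[:,2]-32)<2.5)&(abs(P[:,0]+108)<40)&(abs(P[:,1])<40); p=P[m]; print('boss',m.sum(), (p.max(0)+p.min(0))/2 if m.any() else '')
t=cam('top'); a=t['image'][130:300,180:370]
cv2.imwrite('pics/f.png',np.hstack([cv2.resize(a,(400,358)),cv2.resize(c['image'],(400,300))[:,:] if 0 else cv2.copyMakeBorder(cv2.resize(c['image'],(400,300)),0,58,0,0,0)]))
E
```

```text
False
41.88 [580.1 -99.3   9.3] [0.3 0.1 0.2] [-0.23  0.64  1.57  0.    0.93  1.41] 46.1
42.17 [580.4 -99.5   9.9] [-1.7 -0.4  3.8] [-0.23  0.64  1.57 -0.    0.93  1.41] 27.9
42.81 [546.2 -96.4   9.9] [-4.1  0.7  6.1] [-0.24  0.58  1.67 -0.    0.89  1.4 ] 27.9
43.53 [506.3 -93.7   9.9] [-5.1  0.5  6.9] [-0.25  0.51  1.79 -0.    0.84  1.39] 28.3
44.18 [471.3 -91.2   9.9] [-5.8  0.9  7.7] [-0.27  0.45  1.89 -0.    0.81  1.37] 28.1
44.81 [438.3 -88.9   9.9] [-6.5 -0.2  8.8] [-0.28  0.4   1.97 -0.    0.77  1.36] 28.1
46.52 [395.9 -95.9 228.7] [-0.2  0.1 -0.5] [-0.33 -0.03  1.88  0.    1.29  1.31] 45.9
boss 781 [-108.40245339    0.24272405   32.12285362]
```

View pics/f.png

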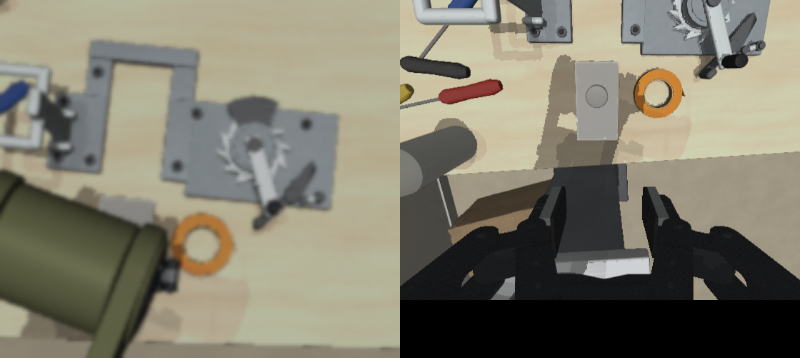

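The picture shows the block flat on the bench (right half, around (597,98)), clear of the rails. The pawl is off, the crank is back, the bar is up and the tape is in place. Boss at x -108 puts the block's origin near -118. Handing in.

```bash
python3 -c "
from h import *
print(bot.finish_job())"
```

```text
the job is handed in; nothing more can be done
None
```

I handed the job in at about 47 s on the robot's clock; no verdict came back, but my last checks showed the pawl off, the drum back at its stop, the bar upright, the block flat with its middle about 118 mm in front of the bar's middle (wholly out of the channel), the tape in place, and the arm well away from everything except the bottle, mug and case, which I did not re-measure.

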